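Pack the slide-staining kit tray

ROBOT

A 7-joint arm with a two-finger parallel gripper is mounted at the origin on a cart in front of the work surface, level with it; the furniture and walls round the work are solid. World frame = base frame: x ahead of the robot, y to its left, z up, the work surface at z = 0. Lengths are in m, angles in rad, forces in N, time in s.
With the tool pointing down it reaches from about 0.4 to 0.875 m from the base axis. Payload 19.3 kg.
Tool frame: the origin (TCP) lies midway between the tips of the shut fingers; the grasp point (between the pads) lies 19 mm behind it; z points along the fingers, y is the line along which they close (so a half turn about z gives the same grasp; the last joint's range is limited). The gripper opens to 85 mm and grips with 20 to 120 N. Pads are 22 mm wide; open, the fingers measure 114 mm over their backs; the gripper's body (76 mm by 85 mm) begins 54 mm behind the grasp point. The pads swing forward as they close: fully open they stand 13 mm farther back than shut.
Start: joints at [1.192, 0.521, -0.036, 1.599, 0.021, 1.021, -0.113], TCP at [0.19, -0.595, 0.231] pointing down, gripper open.
Joint ranges: [-2.91, 2.91], [-0.3, 2.13], [-1.5, 1.42], [0.17, 2.43], [-1.26, 4.41], [0.16, 1.93], [-2.52, 2.52]. Speed limits (rad/s): [1.89, 1.89, 2.39, 2.39, 3.01, 3.01, 3.01].

INTERFACE

Orientations are given as [roll, pitch, yaw] about the fixed x, y, z axes, in that order (R = Rz(yaw) Ry(pitch) Rx(roll)).
In Python, from workcell import bot gives the robot as it stands.
- The arm moves only by the tool move_arm, never from a script. Its argument "series" is a list of rows, each a list of 3 entries, a list of its own where there are three numbers: the shift along the tool's x, y, z in cm, then the turn, a rotation vector about the tool's x, y, z in rad, then the opening in per cent of the stroke, from 0 (shut) to 100 (fully open). A call has 1 to 20 rows; each row is the pose to reach, as a shift and turn from the pose commanded when the call began, along the tool's axes at that moment; what a row does not reach only later rows make up. A row lasts 1/12 s, in which the tool goes at most 41.7 mm and 7.16 degrees, less where a joint would pass 70% of its speed; a pose out of reach is approached as far as the arm can. A call with a gripper value outside its range is refused whole. The fingers move at their own pace and stop on an object; "squeeze" is the grip in N (left out, the last holds). Time passes only in rows, so rows that repeat a pose let the fingers close. It gives the time, the measured TCP pose, the force, the opening and the grip force at its end, in the units of the state.
- bot.observe(): the state, without advancing time (a new reading comes with each control period).
- bot.grab_frame(name): name is "side" or "top" or "wrist"; returns (picture, depth): 400x640x3 uint8, red, green, blue; 400x640 float32, m along the optical axis (not along the pixel's ray), 0 where there is no reading.
- bot.camera_params(name): a dict with "fovy" (degrees; the focal length in pixels is half the picture's height over the tangent of half this angle, whatever the lens; pixels are square), "cx", "cy" (the principal point, pixels), "R" (3x3) and "t" (3): a world point X has camera coordinates R X + t; the wrist camera has in their place "tool_from_camera" (4x4, takes a point from camera to tool coordinates, whose origin is the TCP and whose axes are the flange's). Camera axes: x right, y down, z forward; pixel columns grow to the right and rows downward; lengths in m; the calibration is good to about 2 mm. A picture is of the moment at which its call begins: read the wrist's pose just before it. camera_params takes no time and is no camera call.
- bot.job_done(): hands the job in; it is judged then, once.
Trained networks look in the newest picture that a camera, given by its name, has taken for a name from the list of things; names that differ only in an ending like _2 or _b are one class to them, and where a whole thing is asked for, a point or a joint stands for the part that bears it (a point fixed in the world has none). Each returns a list of dicts, best first, with "conf" (0 to 1); they miss things now and then, are a little off and sometimes report something else, mostly with a low value. They report only what shows in the picture. A call takes as long as a camera call. They do not tell look-alikes from the thing itself.
- bot.find_in(camera, thing): "bbox" ([left, top, right, bottom] in pixels, round what is visible of it).
- bot.trace(camera, thing): "mask" (400x640 bool, what is visible of it) and "bbox" ([left, top, right, bottom] in pixels, round what is visible of it).
The state is a dict: "clock": time; "qpos": joint angles; "qd": joint speeds; "joint_efforts": joint torques, N m; "position": TCP position; "tool_rot": TCP orientation; "force": force on the tool from outside, world axes, zero at the start; "moment": the same for the moment, N m; "grip_width": finger opening in m; "finger_force": force on a finger pad.
Only numpy, scipy, OpenCV 4.12 (cv2) and the standard library are available. Lean on these libraries where they do the work, as an engineer would, in place of code of your own. Each camera call takes 0.05 s, during which the arm holds its last target. There are 200 camera calls.

TASK

Pack the slide-staining kit: put the grey slide mailer, the square cover-glass box, the small oil bottle and the staining jar, one after another, each into the cut-out of its own shape and size in the metal tray, the right way up and fully down on the pocket's floor. The eraser and the large amber bottle that stand among them do not belong to the kit: leave them where they are. Set things down gently (do not drop them), do not tip the bottles or the jar over, and let go of everything.

Things in the scene. Friction and masses are not known exactly. Their poses are not given: they have to be found in the camera images.
- mailer: slide mailer: flat grey-white plastic case, 84 (its x) x 35 (its y) x 20 mm high. Loose; stands on the desk at the start. Origin: centre of its underside, z up.
- cover_box: box of cover glasses: square box, 35 x 35 x 20 mm high, blue lid on a white base (shut, one piece). Loose; stands on the desk at the start. Origin: centre of its underside, z up.
- oil_bottle: small oil bottle with white cap, amber contents: round, body 29 mm across up to about 50 mm height, cap 20 mm across, 66 mm high in all. Loose; stands on the desk at the start. Origin: centre of its underside, z up.
- jar: staining jar: round clear jar with pink contents, 59 mm across its widest part (a foot and body up to 88 mm height), black screw lid 48 mm across above that, 102 mm high in all. Loose; stands on the desk at the start. Origin: centre of its underside, z up.
- amber_bottle: look-alike, does not belong: large amber bottle with black cap, 52 mm across, 110 mm high. Loose; stands on the desk at the start. Origin: centre of its underside, z up.
- eraser: look-alike, does not belong: blue and white eraser, 21 x 50 (its y) x 12 mm. Loose; stands on the desk at the start. Origin: centre of its underside, z up.
- mailer_insert: fixed black insert (white pocket floor) in the tray for the slide mailer: block 108 (x) x 84 (y) x 12 mm with an oblong pocket 98 (x) x 49 (y) mm, 8 mm deep, in its middle. Origin: centre of its underside, 5 mm above the desk; pocket floor 4 mm and rim 12 mm above the origin; z up.
- cover_insert: fixed black insert (white pocket floor) in the tray for the cover-glass box: block 108 (x) x 84 (y) x 12 mm with a square pocket 49 x 49 mm, 8 mm deep, in its middle. Origin: centre of its underside, 5 mm above the desk; pocket floor 4 mm and rim 12 mm above the origin; z up.
- oil_insert: fixed black insert (white pocket floor) in the tray for the oil bottle: block 108 (x) x 84 (y) x 12 mm with the small round pocket, 44 mm across, 8 mm deep, in its middle. Origin: centre of its underside, 5 mm above the desk; pocket floor 4 mm and rim 12 mm above the origin; z up.
- jar_insert: fixed black insert (white pocket floor) in the tray for the staining jar: block 108 (x) x 84 (y) x 12 mm with the large round pocket, 73 mm across, 8 mm deep, in its middle. Origin: centre of its underside, 5 mm above the desk; pocket floor 4 mm and rim 12 mm above the origin; z up. The four inserts lie 2 by 2, places shuffled, turned alike (112 mm apart in x, 88 in y), in one fixed aluminium tray 230 x 182 mm, rim 18 mm high.
Mind the look-alikes: they are no part of the job. Leave any purple or red look-alike of the amber_bottle alone. Several things look just like the cover_box: the one meant starts farthest from the robot's base.

How it is judged:
By the outcome, as a careful person would: the job done as asked, in the order asked, and still so for the second after the job is handed in, with the robot touching nothing.
It also fails if it takes over 106 s, if anything falls off the work surface, if the arm or the gripper's body presses on something with over 40 N, if the wrist force passes 120 N, or if a joint passes its speed limit or range.

## Working session

There is one attempt and no reset: what is moved stays moved. The work goes in short steps, Python scripts to look and compute and a tool call to move; the robot and the scene stay as the last step left them, time stands still between calls to the robot, and variables do not carry over. Pictures are saved under pics/ and viewed, at most 14 in all, crops included, and the job is handed in when it is done.

Besides the shell and the picture viewer there is one more tool, called after "Emit:" as name(argument=value, ...) on one line, values as JSON. move_arm: Moves the arm, as the interface text tells. Its arguments: {"type":"object","properties":{"series":{"type":"array"},"squeeze":{"type":"number"}},"required":["series"]}

```bash
mkdir -p pics; ls; cat > h.py <<'E'
import numpy as np, cv2
from workcell import bot
from scipy.spatial.transform import Rotation as Ro
def shot(c,name=None):
    s=bot.observe(); im,d=bot.grab_frame(c)
    if name: cv2.imwrite('pics/%s.png'%name,im[:,:,::-1])
    return s,im,d
def cloud(c,s,d):
    p=bot.camera_params(c); f=200/np.tan(np.radians(p['fovy'])/2)
    v,u=np.mgrid[:400,:640]; P=np.stack([(u-p['cx'])/f*d,(v-p['cy'])/f*d,d],-1)
    if 'R' in p: W=(P-np.array(p['t']))@np.array(p['R'])
    else:
        T=np.array(p['tool_from_camera']); P=P@T[:3,:3].T+T[:3,3]
        W=P@Ro.from_euler('xyz',s['tool_rot']).as_matrix().T+np.array(s['position'])
    W[d<=0]=np.nan
    return W
E
python3 - <<'E'
from h import *
print(bot.observe())
for c in ['top','side']:
    s,im,d=shot(c,c+'0'); W=cloud(c,s,d); np.save(c+'0.npy',W)
    for n in ['mailer','cover_box','oil_bottle','jar','amber_bottle','eraser','mailer_insert','cover_insert','oil_insert','jar_insert']:
        for r in bot.trace(c,n):
            if r['conf']<.3: continue
            p=W[r['mask']]; p=p[~np.isnan(p[:,0])]
            if len(p)<5: continue
            z=np.percentile(p[:,2],95); q=p[p[:,2]>z-.006]
            rc=cv2.minAreaRect((q[:,:2]*1000).astype(np.float32))
            print(c,n,round(r['conf'],2),np.int32(r['bbox']),'z%.3f'%z,'mean',q[:,:2].mean(0).round(3),'rect',np.round(rc[0]),np.round(rc[1]),round(rc[2]))
E
```

```text
pics
{'clock': 0.0, 'qpos': array([ 1.19181948,  0.52203185, -0.03634107,  1.59999092,  0.02121583,
        1.02107996, -0.11282767]), 'qd': array([ 0.0006734 ,  0.00145289, -0.00114545, -0.00017173,  0.00040671,
       -0.00079725, -0.00010417]), 'joint_efforts': array([-7.10278437e-04, -9.27102900e+01,  1.97971545e+00, -3.69932842e+01,
        1.78201793e-02,  8.23738519e-03, -2.33488117e-05]), 'position': array([ 0.18980353, -0.59514018,  0.23072057]), 'tool_rot': array([-3.14047138e+00,  8.59018347e-05,  3.08759068e-01]), 'force': array([ 0.17366038, -0.49470788,  0.30494903]), 'moment': array([ 0.01093718,  0.04505983, -0.06254339]), 'finger_force': 0.0, 'grip_width': 0.08596106371826347}
top mailer 0.71 [393 148 414 178] z0.023 mean [ 0.604 -0.253] rect [ 604. -253.] [34. 83.] 59
top cover_box 0.63 [250 234 260 245] z0.023 mean [0.381 0.202] rect [381. 202.] [34. 36.] 11
top cover_box 0.59 [220 220 239 234] z0.023 mean [0.424 0.287] rect [424. 287.] [35. 36.] 18
top oil_bottle 0.54 [221 163 236 171] z0.067 mean [0.601 0.278] rect [600. 278.] [15. 16.] 0
top jar 0.62 [440 186 47
[... 1592 characters left out ...]
[27. 23.] 89
side eraser 0.63 [333 289 345 307] z0.015 mean [ 0.439 -0.279] rect [ 439. -280.] [49. 20.] 74
side mailer_insert 0.66 [291 185 333 222] z0.020 mean [0.506 0.006] rect [506.   7.] [109.  90.] 12
side cover_insert 0.56 [309 203 350 239] z0.020 mean [ 0.524 -0.077] rect [525. -78.] [109.  86.] 13
side cover_insert 0.36 [372 254 399 271] z0.024 mean [ 0.605 -0.253] rect [ 606. -253.] [36. 79.] 59
side oil_insert 0.56 [337 184 380 219] z0.021 mean [ 0.632 -0.055] rect [633. -53.] [110.  85.] 12
side oil_insert 0.44 [300 115 309 132] z0.067 mean [0.605 0.278] rect [605. 278.] [20. 16.] 63
side jar_insert 0.97 [324 165 363 200] z0.020 mean [0.613 0.03 ] rect [614.  30.] [110.  87.] 14
```

```bash
python3 - <<'E'
import cv2
im=cv2.imread('pics/top0.png')[110:270,150:490]; cv2.imwrite('pics/top0c.png',cv2.resize(im,None,fx=2.35,fy=2.35,interpolation=2))
im=cv2.imread('pics/side0.png')[70:350,200:440]; cv2.imwrite('pics/side0c.png',cv2.resize(im,None,fx=2.1,fy=2.1,interpolation=2))
E
```

```text
(no output)
```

View pics/top0c.png

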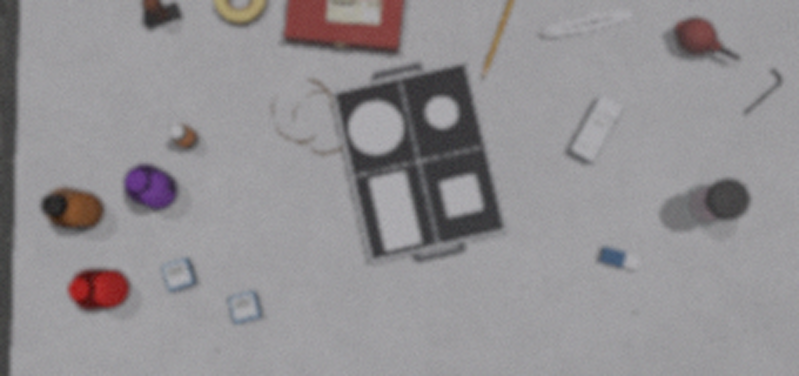

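View pics/side0c.png

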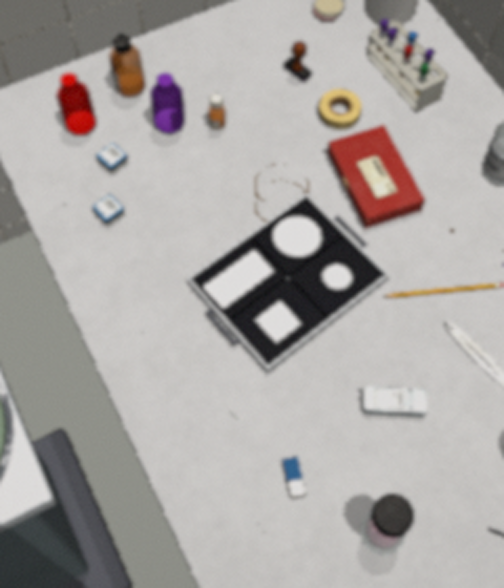

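Top picture: the tray is at about (420,160), with the mailer at (595,130), the jar at (725,200) and the oil bottle at (183,135). Of the two boxes, (178,275) is the farther one, so I'll take that, at world (0.425, 0.287). The purple, red and amber bottles and the eraser (615,258) stay put. The side view agrees.

```bash
cat >> h.py <<'E'
def go(*wps):  # waypoints (x,y,z,psi_deg): prints shift(cm), turn, from current pose
    s=bot.observe(); R=Ro.from_euler('xyz',s['tool_rot']); p=np.array(s['position'])
    print('t',round(s['clock'],2),'p',p.round(4),'rot',np.round(s['tool_rot'],4),'w',round(s['grip_width'],4),'ff',round(s['finger_force'],1),'F',s['force'].round(1),'q',s['qpos'].round(2))
    for x,y,z,a in wps:
        Rt=Ro.from_euler('xyz',[np.pi,0,np.radians(a)])
        print((R.inv().apply(np.array([x,y,z])-p)*100).round(2),(R.inv()*Rt).as_rotvec().round(3))
E
python3 -c "
from h import *
go((.605,-.253,.13,-30.5),(.605,-.253,.0095,-30.5))"
```

```text
t 1.1 p [ 0.1899 -0.5954  0.2313] rot [-3.1416 -0.      0.3088] w 0.0849 ff 0.0 F [-0.2  0.  -0.5] q [ 1.19  0.52 -0.04  1.6   0.02  1.02 -0.11]
[ 49.95 -20.01  10.13] [-0.     0.     0.841]
[ 49.95 -20.01  22.18] [-0.     0.     0.841]
```

Emit:
move_arm(series=[[[12,-5,0],[0,0,0.2],60],[[25,-10,0],[0,0,0.42],60],[[37,-15,0],[0,0,0.63],60],[[49.95,-20,0],[0,0,0.841],60],[[49.95,-20,0],[0,0,0.841],60],[[49.95,-20,0],[0,0,0.841],60],[[49.95,-20,0],[0,0,0.841],60],[[49.95,-20,0],[0,0,0.841],60],[[49.95,-20,0],[0,0,0.841],60],[[49.95,-20,0],[0,0,0.841],60],[[49.95,-20,0],[0,0,0.841],60],[[49.95,-20,0],[0,0,0.841],60],[[49.95,-20,0],[0,0,0.841],60],[[49.95,-20,0],[0,0,0.841],60],[[49.95,-20,5],[0,0,0.841],60],[[49.95,-20,10.1],[0,0,0.841],60],[[49.95,-20,10.1],[0,0,0.841],60],[[49.95,-20,10.1],[0,0,0.841],60],[[49.95,-20,10.1],[0,0,0.841],60],[[49.95,-20,10.1],[0,0,0.841],60]])

```text
clock: 2.77
position: [0.6059, -0.2536, 0.1321]
tool_rot: [-3.141, -0.002, -0.532]
force: [-0.1, -0.5, 0.7]
grip_width: 0.0513
finger_force: 0.0
```

```bash
python3 - <<'E'
from h import *
s,im,d=shot('wrist','w1'); W=cloud('wrist',s,d)
for r in bot.trace('wrist','mailer')[:2]:
    p=W[r['mask']]; p=p[~np.isnan(p[:,0])]; q=p[abs(p[:,2]-.02)<.008]
    rc=cv2.minAreaRect((q[:,:2]*1000).astype(np.float32)); print(r['conf'],len(p),len(q),np.median(p[:,2]),rc)
go((.605,-.253,.0095,-30.5))
# fingertips: tool-frame depth of near points
p=(W.reshape(-1,3)-s['position'])@Ro.from_euler('xyz',s['tool_rot']).as_matrix()
m=(p[:,2]<.02)&(abs(p[:,1])<.06)&(abs(p[:,0])<.03); print(m.sum(), np.nanmax(p[m],0) if m.sum() else '')
E
```

```text
0.93 3599 3541 0.02014001072916516 ((607.5361938476562, -252.1627960205078), (34.02017593383789, 83.58750915527344), 59.485538482666016)
t 2.87 p [ 0.606  -0.2536  0.1324] rot [-3.141e+00 -2.800e-03 -5.324e-01] w 0.0515 ff 0.0 F [ 0.2 -0.2  0.7] q [ 0.27  0.68  0.06  1.6  -0.05  0.86 -1.75]
[-1.500e-01  1.000e-02  1.229e+01] [-0.001 -0.003 -0.   ]
42482 [ 0.02133604  0.05999749 -0.00204821]
```

View pics/w1.png

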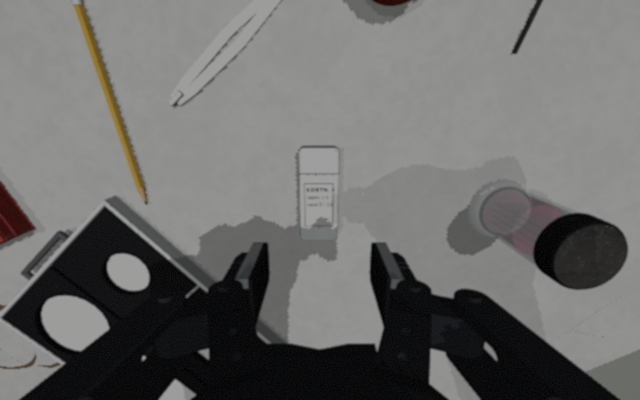

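The wrist view shows the mailer whole at about (319,190), lined up between the fingers. Its size matches, so I'm going down.

Emit:
move_arm(series=[[[0,0,4],[0,0,0],60],[[0,0,8],[0,0,0],60],[[0,0,10.5],[0,0,0],60],[[0,0,11.8],[0,0,0],60],[[0,0,12.3],[0,0,0],60],[[0,0,12.3],[0,0,0],60],[[0,0,12.3],[0,0,0],60],[[0,0,12.3],[0,0,0],30],[[0,0,12.3],[0,0,0],30],[[0,0,12.3],[0,0,0],30],[[0,0,12.3],[0,0,0],30],[[0,0,12.3],[0,0,0],30],[[0,0,12.3],[0,0,0],30],[[0,0,12.3],[0,0,0],30],[[0,0,12.3],[0,0,0],30]], squeeze=35)

```text
clock: 4.12
position: [0.6061, -0.2536, 0.0093]
tool_rot: [-3.141, -0.003, -0.532]
force: [-2.5, 1.2, 10.5]
grip_width: 0.0333
finger_force: 34.7
```

```bash
python3 -c "
from h import *
go((.607,-.252,.0095,-30.5),(.504,.008,.12,12.3),(.504,.008,.0195,12.3))"
```

```text
t 4.12 p [ 0.6061 -0.2536  0.0093] rot [-3.1411e+00 -2.6000e-03 -5.3240e-01] w 0.0333 ff 34.7 F [-2.5  1.2 10.5] q [ 0.28  0.85  0.05  1.64 -0.06  0.65 -1.75]
[ 0.   -0.18 -0.01] [-0.001 -0.003 -0.   ]
[-22.04 -17.36 -11.11] [ 0.    -0.003 -0.747]
[-22.07 -17.36  -1.06] [ 0.    -0.003 -0.747]
```

Emit:
move_arm(series=[[[0,0,-0.7],[0,0,0],30],[[0,0,-2.5],[0,0,0],30],[[0,0,-5],[0,0,0],30],[[-2,-1.5,-8],[0,0,-0.07],30],[[-4.5,-3.5,-10],[0,0,-0.15],30],[[-7,-5.5,-11],[0,0,-0.24],30],[[-9.5,-7.5,-11],[0,0,-0.33],30],[[-12,-9.5,-11],[0,0,-0.42],30],[[-14.5,-11.5,-11],[0,0,-0.5],30],[[-17,-13.4,-11],[0,0,-0.6],30],[[-19.5,-15.4,-11],[0,0,-0.68],30],[[-21.3,-16.8,-11],[0,0,-0.73],30],[[-22,-17.4,-11],[0,0.0,-0.747],30],[[-22,-17.4,-11],[0,0.0,-0.747],30],[[-22,-17.4,-11],[0,0.0,-0.747],30],[[-22,-17.4,-9],[0,0.0,-0.747],30],[[-22,-17.4,-7],[0,0.0,-0.747],30],[[-22,-17.4,-7],[0,0.0,-0.747],30],[[-22,-17.4,-7],[0,0.0,-0.747],30]])

```text
clock: 5.7
position: [0.5037, 0.0073, 0.0771]
tool_rot: [3.141, 0.002, 0.213]
force: [-0.3, 0.0, 0.3]
grip_width: 0.0332
finger_force: 35.4
```

```bash
python3 - <<'E'
from h import *
s,im,d=shot('wrist','w2'); W=cloud('wrist',s,d); np.save('w2.npy',W)
for n in ['mailer','mailer_insert','cover_insert','oil_insert','jar_insert']:
  for r in bot.trace('wrist',n)[:1]:
    p=W[r['mask']]; p=p[~np.isnan(p[:,0])]; z=np.median(p[:,2]); q=p[abs(p[:,2]-z)<.008]
    rc=cv2.minAreaRect((q[:,:2]*1000).astype(np.float32)); print(n,r['conf'],r['bbox'],len(q),z,rc)
go((.504,.008,.0185,12.3))
E
```

```text
mailer 0.8 [282.2, 171.3, 357.6, 336.2] 10948 0.08793103873186059 ((504.58563232421875, 8.957643508911133), (85.22405242919922, 34.13254165649414), 12.461979866027832)
mailer_insert 0.66 [256.0, 134.1, 381.8, 251.6] 7556 0.016194185140742775 ((518.3099365234375, 13.309284210205078), (81.13378143310547, 85.4558334350586), 12.137945175170898)
cover_insert 0.71 [373.9, 135.2, 515.0, 283.3] 16800 0.016170533597663052 ((523.2278442382812, -76.72366333007812), (109.59087371826172, 85.87748718261719), 12.230469703674316)
oil_insert 0.87 [389.2, 1.0, 542.1, 129.4] 17389 0.016144417270719955 ((618.1121215820312, -56.046485900878906), (76.405029296875, 85.40343475341797), 12.098854064941406)
jar_insert 0.74 [244.8, 0.0, 389.9, 129.8] 17591 0.00963941751174019 ((599.936767578125, 29.357622146606445), (76.78375244140625, 88.50304412841797), 12.167623519897461)
t 6.0 p [0.5042 0.0083 0.0781] rot [ 3.1414e+00 -1.2000e-03  2.1430e-01] w 0.033 ff 35.4 F [-0.8 -0.4 -0.2] q [-0.04  0.57 -0.13  2.03  0.13  0.55 -1.62]
[-0.04  0.02  5.96] [ 0.    -0.001 -0.   ]
```

View pics/w2.png

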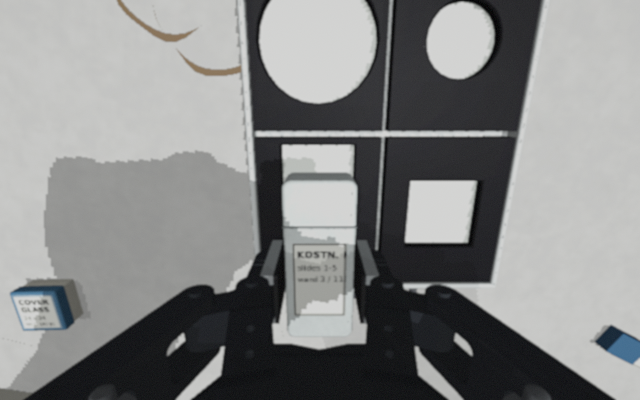

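The mailer hangs level at about (320,255), lined up over its pocket with the centres within 1 mm. Lowering.

Emit:
move_arm(series=[[[0,0,2],[0,0,0],30],[[0,0,3.8],[0,0,0],30],[[0,0,4.8],[0,0,0],30],[[0,0,5.4],[0,0,0],30],[[0,0,5.7],[0,0,0],30],[[0,0,5.85],[0,0,0],30],[[0,0,5.95],[0,0,0],30],[[0,0,5.95],[0,0,0],30],[[0,0,5.95],[0,0,0],30]])

```text
clock: 6.75
position: [0.5041, 0.0085, 0.0184]
tool_rot: [3.141, -0.001, 0.215]
force: [-0.2, 0.4, -0.7]
grip_width: 0.0329
finger_force: 35.4
```

```bash
python3 - <<'E'
from h import *
go((.504,.008,.0185,12.3))
E
```

```text
t 6.75 p [0.5041 0.0085 0.0184] rot [ 3.1415e+00 -9.0000e-04  2.1460e-01] w 0.0329 ff 35.4 F [-0.2  0.4 -0.7] q [-0.06  0.68 -0.1   2.05  0.16  0.42 -1.64]
[-0.02  0.04 -0.01] [ 0.    -0.001 -0.   ]
```

Emit:
move_arm(series=[[[0,0,0.04],[0,0,0],30],[[0,0,0.08],[0,0,0],30],[[0,0,0.08],[0,0,0],30],[[0,0,0.08],[0,0,0],30]])

```text
clock: 7.08
position: [0.5041, 0.0084, 0.0182]
tool_rot: [3.141, -0.001, 0.215]
force: [-5.6, 0.3, 24.4]
grip_width: 0.0332
finger_force: 38.2
```

Emit:
move_arm(series=[[[0,0,0.04],[0,0,0],34],[[0,0,0.04],[0,0,0],40],[[0,0,0.0],[0,0,0],46],[[0,0,0],[0,0,0],55],[[0,0,0],[0,0,0],58],[[0,0,0],[0,0,0],60],[[0,0,-0.5],[0,0,0],60],[[0,0,-3],[0,0,0],60],[[0,0,-7],[0,0,0],60],[[0,0,-11],[0,0,0],60],[[0,0,-14],[0,0,0],60],[[0,0,-14],[0,0,0],60],[[0,0,-14],[0,0,0],60]])

```text
clock: 8.17
position: [0.5046, 0.0084, 0.1589]
tool_rot: [3.141, -0.003, 0.214]
force: [0.2, -0.9, 0.8]
grip_width: 0.0512
finger_force: 0.0
```

```bash
python3 - <<'E'
from h import *
s,im,d=shot('wrist','w3'); W=cloud('wrist',s,d)
for n in ['mailer','cover_box']:
  for r in bot.trace('wrist',n)[:3]:
    p=W[r['mask']]; p=p[~np.isnan(p[:,0])]; z=np.percentile(p[:,2],90); q=p[abs(p[:,2]-z)<.008]
    rc=cv2.minAreaRect((q[:,:2]*1000).astype(np.float32)); print(n,r['conf'],r['bbox'],len(q),z,rc)
go((.425,.287,.14,105),(.425,.287,.14,-75))
E
```

```text
mailer 0.92 [297.6, 145.1, 339.1, 233.4] 3169 0.030055558334121324 ((505.708740234375, 9.812585830688477), (83.48384094238281, 33.781341552734375), 12.271240234375)
cover_box 0.97 [91.0, 239.1, 139.4, 277.8] 1224 0.021046821834784495 ((384.7211608886719, 203.61680603027344), (35.71711349487305, 36.095985412597656), 13.190624237060547)
cover_box 0.61 [0.3, 182.3, 59.3, 224.7] 1465 0.020990522150238188 ((426.8744201660156, 288.85174560546875), (35.478721618652344, 38.18605041503906), 16.632976531982422)
t 8.32 p [0.5032 0.0084 0.1562] rot [-3.1414e+00  1.5000e-03  2.1490e-01] w 0.0512 ff 0.0 F [0.  0.6 0. ] q [-0.01  0.44 -0.16  1.98  0.1   0.73 -1.59]
[ -1.7  -28.88   1.63] [-1.000e-03  1.000e-03 -1.618e+00]
[ -1.7  -28.88   1.63] [1.000e-03 1.000e-03 1.524e+00]
```

The mailer is down: its top is at 0.030 and it is centred in the pocket. Next is the far cover box.

Emit:
move_arm(series=[[[-0.3,-4,0],[0,0,-0.12],60],[[-0.6,-8,0],[0,0,-0.24],60],[[-0.9,-12,0],[0,0,-0.36],60],[[-1.1,-16,0],[0,0,-0.48],60],[[-1.4,-20,0],[0,0,-0.6],60],[[-1.6,-24,0],[0,0,-0.72],60],[[-1.6,-27,0],[0,0,-0.84],60],[[-1.6,-28.9,0],[0,0,-0.96],60],[[-1.6,-28.9,0],[0,0,-1.08],60],[[-1.6,-28.9,0],[0,0,-1.2],60],[[-1.6,-28.9,0],[0,0,-1.32],60],[[-1.6,-28.9,0],[0,0,-1.44],60],[[-1.6,-28.9,0],[0,0,-1.56],60],[[-1.6,-28.9,0],[0,0,-1.63],60],[[-1.6,-28.9,0],[0,0,-1.63],60],[[-1.6,-28.9,1.6],[0,0,-1.63],60],[[-1.6,-28.9,1.6],[0,0,-1.63],60],[[-1.6,-28.9,1.6],[0,0,-1.63],60],[[-1.6,-28.9,1.6],[0,0,-1.63],60]])

```text
clock: 9.9
position: [0.4263, 0.2875, 0.141]
tool_rot: [-3.141, 0.0, 1.844]
force: [-0.0, 0.6, -0.3]
grip_width: 0.0513
finger_force: 0.0
```

```bash
python3 - <<'E'
from h import *
s,im,d=shot('wrist','w4'); W=cloud('wrist',s,d)
for n in ['cover_box','amber_bottle']:
  for r in bot.trace('wrist',n)[:3]:
    p=W[r['mask']]; p=p[~np.isnan(p[:,0])]; z=np.percentile(p[:,2],90); q=p[abs(p[:,2]-z)<.008]
    rc=cv2.minAreaRect((q[:,:2]*1000).astype(np.float32)); print(n,r['conf'],r['bbox'],len(q),z,rc)
go((.426,.288,.0095,105),(.426,.288,.0095,106.5))
E
```

```text
cover_box 0.92 [299.3, 168.8, 339.5, 212.0] 1511 0.02110134139626363 ((426.06005859375, 290.0959167480469), (35.17837905883789, 35.61716842651367), 17.792465209960938)
cover_box 0.73 [475.6, 246.0, 536.5, 287.7] 544 0.06551756499178331 ((603.3062133789062, 281.73175048828125), (19.13880157470703, 18.92405128479004), 84.88056182861328)
cover_box 0.6 [235.4, 239.5, 275.4, 279.6] 248 0.020567471309435075 ((383.68994140625, 206.0868682861328), (35.275352478027344, 33.49238967895508), 13.020021438598633)
amber_bottle 0.84 [412.8, 162.8, 524.6, 256.5] 1620 0.1086311977885192 ((537.0386962890625, 317.45599365234375), (26.726003646850586, 27.2657413482666), 6.543950080871582)
amber_bottle 0.82 [427.1, 20.2, 565.0, 107.5] 2615 0.10886704508518502 ((509.8311767578125, 418.0887756347656), (27.359329223632812, 27.159221649169922), 6.3539228439331055)
amber_bottle 0.72 [291.0, 29.2, 375.0, 115.8] 2199 0.10923640612323468 ((409.3929748535156, 384.2072448730469), (26.3291015625, 26.99566078186035), 13.76657485961914)
t 10.05 p [0.4266 0.2876 0.1414] rot [ 3.1412e+00 -1.0000e-04  1.8442e+00] w 0.0515 ff 0.0 F [ 0.3 -0.6  0.8] q [-0.27  0.53 -0.59  1.95  0.41  0.78 -0.82]
[ 0.06 -0.05 13.19] [ 0.    -0.     0.012]
[ 0.06 -0.05 13.19] [ 0.    -0.    -0.015]
```

View pics/w4.png

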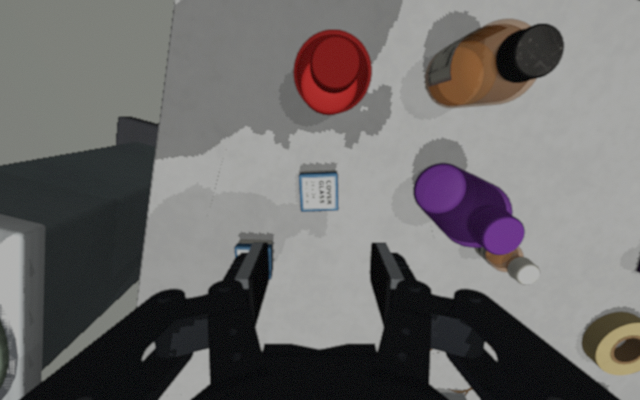

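The box lies between the fingers at (319,191), with yaw about 17 degrees. Nothing blocks the fingers: purple is at (440,185) and red at (333,70). The oil bottle's cap shows at (523,270), world (0.603, 0.281).

Emit:
move_arm(series=[[[0.1,0,4],[0,0,-0.02],60],[[0.1,0,8],[0,0,-0.02],60],[[0.1,0,11],[0,0,-0.02],60],[[0.1,0,12.6],[0,0,-0.02],60],[[0.1,0,13.2],[0,0,-0.02],60],[[0.1,0,13.2],[0,0,-0.02],60],[[0.1,0,13.2],[0,0,-0.02],60],[[0.1,0,13.2],[0,0,-0.02],30],[[0.1,0,13.2],[0,0,-0.02],30],[[0.1,0,13.2],[0,0,-0.02],30],[[0.1,0,13.2],[0,0,-0.02],30],[[0.1,0,13.2],[0,0,-0.02],30],[[0.1,0,13.2],[0,0,-0.02],30],[[0.1,0,13.2],[0,0,-0.02],30],[[0.1,0,13.2],[0,0,-0.02],30]])

```text
clock: 11.3
position: [0.4271, 0.2888, 0.0106]
tool_rot: [3.139, -0.001, 1.864]
force: [-1.5, -1.1, 9.0]
grip_width: 0.0341
finger_force: 34.2
```

```bash
python3 -c "
from h import *
go((.523,-.077,.12,102.3),(.523,-.077,.12,12.3))"
```

```text
t 11.3 p [0.4271 0.2888 0.0106] rot [ 3.1393e+00 -6.0000e-04  1.8643e+00] w 0.0341 ff 34.2 F [-1.5 -1.1  9. ] q [-0.39  0.74 -0.44  2.01  0.61  0.53 -0.97]
[-37.78  -1.38 -10.97] [ 0.002 -0.001  0.079]
[-37.78  -1.38 -10.97] [ 1.00e-03 -2.00e-03  1.65e+00]
```

Emit:
move_arm(series=[[[0,0,-0.7],[0,0,0],30],[[0,0,-2.5],[0,0,0],30],[[0,0,-5],[0,0,0],30],[[-1.5,-0.1,-8],[0,0,0],30],[[-4,-0.2,-10],[0,0,0.02],30],[[-7,-0.3,-11],[0,0,0.02],30],[[-10,-0.4,-11],[0,0,0.03],30],[[-13.5,-0.5,-11],[0,0,0.03],30],[[-17,-0.6,-11],[0,0,0.04],30],[[-20.5,-0.7,-11],[0,0,0.05],30],[[-24,-0.9,-11],[0,0,0.05],30],[[-27.5,-1,-11],[0,0,0.06],30],[[-31,-1.2,-11],[0,0,0.07],30],[[-34,-1.3,-11],[0,0,0.08],30],[[-36.5,-1.4,-11],[0,0,0.08],30],[[-37.8,-1.4,-11],[0,0,0.08],30],[[-37.8,-1.4,-9],[0,0,0.08],30],[[-37.8,-1.4,-7],[0,0,0.08],30],[[-37.8,-1.4,-6.5],[0,0,0.08],30],[[-37.8,-1.4,-6.5],[0,0,0.08],30]])

```text
clock: 12.97
position: [0.5219, -0.0773, 0.0739]
tool_rot: [-3.14, -0.001, 1.785]
force: [0.7, -0.1, 0.0]
grip_width: 0.034
finger_force: 35.7
```

```bash
python3 - <<'E'
from h import *
s,im,d=shot('wrist','w5'); W=cloud('wrist',s,d)
for n in ['mailer','cover_box','mailer_insert','cover_insert','oil_insert','jar_insert']:
  for r in bot.trace('wrist',n)[:1]:
    p=W[r['mask']]; p=p[~np.isnan(p[:,0])]; z=np.median(p[:,2]); q=p[abs(p[:,2]-z)<.008]
    rc=cv2.minAreaRect((q[:,:2]*1000).astype(np.float32)); print(n,r['conf'],r['bbox'],len(q),z,rc)
go((.5235,-.077,.0195,102.3))
E
```

```text
mailer 0.68 [249.7, 48.5, 395.2, 112.5] 8894 0.029120813753259447 ((505.31524658203125, 10.240694046020508), (84.08599090576172, 34.38323974609375), 12.293231964111328)
cover_box 0.82 [284.1, 217.9, 358.0, 296.3] 4897 0.08341892112658816 ((522.7798461914062, -75.74993133544922), (35.35518264770508, 35.62881088256836), 12.206021308898926)
mailer_insert 0.67 [229.2, 5.2, 416.8, 152.9] 16098 0.01616021343905474 ((504.6788330078125, 10.545799255371094), (109.50334930419922, 85.03235626220703), 12.304813385009766)
cover_insert 0.85 [239.8, 156.2, 403.5, 270.5] 11814 0.01624448576686776 ((523.4923706054688, -74.26837158203125), (108.43864440917969, 81.6365737915039), 11.949041366577148)
oil_insert 0.92 [399.4, 152.8, 576.7, 272.9] 17746 0.016254774642223226 ((633.380126953125, -52.335670471191406), (109.31721496582031, 84.83580017089844), 12.172167778015137)
jar_insert 0.86 [405.4, 7.2, 609.4, 152.1] 25813 0.01536660392875197 ((615.0863647460938, 33.988372802734375), (110.11965942382812, 83.94587707519531), 12.175262451171875)
t 13.32 p [ 0.5227 -0.0775  0.0747] rot [3.1407e+00 4.0000e-04 1.7848e+00] w 0.0342 ff 35.7 F [-0.1  0.6 -0.6] q [ 0.4   0.64 -0.5   1.96  0.49  0.66 -0.19]
[0.03 0.08 5.52] [ 0.001  0.    -0.001]
```

View pics/w5.png

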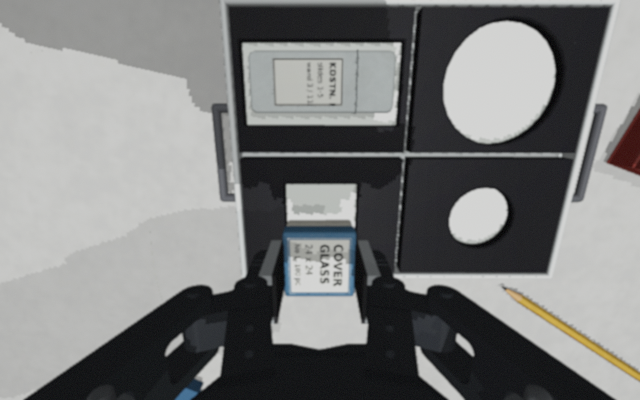

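The mailer sits flat in its pocket at (323,82). The box hangs level at (320,262), centred on the square pocket within 1 mm. Lowering.

Emit:
move_arm(series=[[[0,0,2],[0,0,0],30],[[0,0,3.8],[0,0,0],30],[[0,0,4.7],[0,0,0],30],[[0,0,5.2],[0,0,0],30],[[0,0,5.4],[0,0,0],30],[[0,0,5.48],[0,0,0],30],[[0,0,5.52],[0,0,0],30],[[0,0,5.56],[0,0,0],30],[[0,0,5.56],[0,0,0],30],[[0,0,5.56],[0,0,0],30]])

```text
clock: 14.15
position: [0.5223, -0.0773, 0.0196]
tool_rot: [3.141, 0.0, 1.785]
force: [-5.8, 3.1, 11.4]
grip_width: 0.0343
finger_force: 37.0
```

Emit:
move_arm(series=[[[0,0,-0.03],[0,0,0],34],[[0,0,-0.05],[0,0,0],40],[[0,0,-0.05],[0,0,0],46],[[0,0,-0.05],[0,0,0],52],[[0,0,-0.05],[0,0,0],58],[[0,0,-0.05],[0,0,0],62],[[0,0,-0.5],[0,0,0],65],[[0,0,-3],[0,0,0],65],[[0,0,-7],[0,0,0],65],[[0,0,-11],[0,0,0],65],[[0,0,-15],[0,0,0],65],[[0,0,-15],[0,0,0],65],[[0,0,-15],[0,0,0],65]])

```text
clock: 15.23
position: [0.5233, -0.0778, 0.1707]
tool_rot: [3.138, 0.002, 1.784]
force: [-0.2, -0.4, -1.5]
grip_width: 0.0554
finger_force: 0.0
```

```bash
python3 - <<'E'
from h import *
s,im,d=shot('wrist','w6'); W=cloud('wrist',s,d)
for n in ['cover_box']:
  for r in bot.trace('wrist',n)[:1]:
    p=W[r['mask']]; p=p[~np.isnan(p[:,0])]; z=np.median(p[:,2]); q=p[abs(p[:,2]-z)<.008]
    rc=cv2.minAreaRect((q[:,:2]*1000).astype(np.float32)); print(n,r['conf'],r['bbox'],len(q),z,rc)
go((.603,.279,.18,152))
E
```

```text
cover_box 0.63 [299.7, 166.7, 337.6, 204.6] 1296 0.029189788078988838 ((523.355224609375, -75.97499084472656), (34.318302154541016, 35.19396209716797), 13.125824928283691)
t 15.33 p [ 0.522  -0.0776  0.1681] rot [-3.1411e+00  1.0000e-04  1.7846e+00] w 0.0554 ff 0.0 F [0.2 0.2 0.6] q [ 0.48  0.51 -0.59  1.89  0.37  0.85 -0.09]
[33.13 15.48 -1.2 ] [-0.001 -0.    -0.868]
```

The cover box is down: its top is at 0.029 and it is centred. Now the oil bottle.

Emit:
move_arm(series=[[[8,3.7,-1.2],[0,0,-0.2],65],[[16,7.5,-1.2],[0,0,-0.4],65],[[24,11.2,-1.2],[0,0,-0.6],65],[[33.1,15.5,-1.2],[0,0,-0.868],65],[[33.1,15.5,-1.2],[0,0,-0.868],65],[[33.1,15.5,-1.2],[0,0,-0.868],65],[[33.1,15.5,-1.2],[0,0,-0.868],65],[[33.1,15.5,-1.2],[0,0,-0.868],65],[[33.1,15.5,-1.2],[0,0,-0.868],65],[[33.1,15.5,-1.2],[0,0,-0.868],65],[[33.1,15.5,-1.2],[0,0,-0.868],65],[[33.1,15.5,-1.2],[0,0,-0.868],65],[[33.1,15.5,-1.2],[0,0,-0.868],65],[[33.1,15.5,-1.2],[0,0,-0.868],65],[[33.1,15.5,-1.2],[0,0,-0.868],65]])

```text
clock: 16.58
position: [0.6038, 0.2778, 0.1804]
tool_rot: [-3.141, 0.0, 2.652]
force: [0.2, -0.5, 0.3]
grip_width: 0.0556
finger_force: 0.0
```

```bash
python3 - <<'E'
from h import *
s,im,d=shot('wrist','w7'); W=cloud('wrist',s,d)
for n in ['oil_bottle','amber_bottle']:
  for r in bot.trace('wrist',n)[:2]:
    p=W[r['mask']]; p=p[~np.isnan(p[:,0])]; z=np.percentile(p[:,2],90); q=p[abs(p[:,2]-z)<.006]
    rc=cv2.minAreaRect((q[:,:2]*1000).astype(np.float32)); print(n,r['conf'],r['bbox'],len(q),z,rc)
go((.603,.280,.021,152))
E
```

```text
oil_bottle 0.59 [307.8, 163.4, 336.3, 205.5] 387 0.06569443522435622 ((603.8634033203125, 281.8517150878906), (18.95172691345215, 18.83637237548828), 36.80427551269531)
amber_bottle 0.91 [376.0, 0.9, 463.5, 57.3] 731 0.08897761290255685 ((520.8794555664062, 412.20916748046875), (39.3080940246582, 16.72757911682129), 61.887855529785156)
amber_bottle 0.66 [290.4, 70.0, 351.0, 136.4] 1293 0.10917942137079048 ((538.0173950195312, 317.55303955078125), (26.24404525756836, 26.47992706298828), 86.81895446777344)
t 16.73 p [0.6037 0.2783 0.1805] rot [-3.1415e+00  2.0000e-04  2.6521e+00] w 0.0556 ff 0.0 F [ 0.1  0.8 -0.2] q [-0.05  0.75 -0.77  1.51  0.56  1.12  0.14]
[ 0.14  0.11 15.95] [-0.     0.    -0.001]
```

View pics/w7.png

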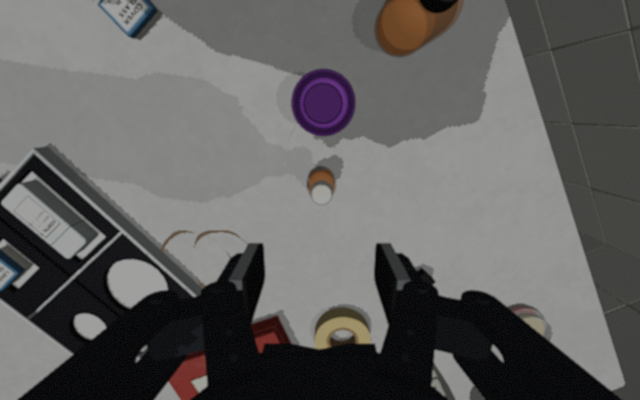

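```bash
python3 - <<'E'
from h import *
print(np.round(bot.camera_params('wrist')['tool_from_camera'],3))
E
```

```text
[[-0.001 -0.958 -0.285  0.073]
 [ 1.    -0.001 -0.001  0.002]
 [ 0.    -0.285  0.958 -0.142]
 [ 0.     0.     0.     1.   ]]
```

The oil bottle stands between the fingers at (321,188). The purple bottle at (323,102) stays clear below the camera, which will be at 0.16 m.

Emit:
move_arm(series=[[[0.1,0.1,4],[0,0,0],65],[[0.1,0.1,8],[0,0,0],65],[[0.1,0.1,11],[0,0,0],65],[[0.1,0.1,13.5],[0,0,0],65],[[0.1,0.1,15.3],[0,0,0],65],[[0.1,0.1,15.9],[0,0,0],65],[[0.1,0.1,15.9],[0,0,0],55],[[0.1,0.1,15.9],[0,0,0],48],[[0.1,0.1,15.9],[0,0,0],42],[[0.1,0.1,15.9],[0,0,0],36],[[0.1,0.1,15.9],[0,0,0],30],[[0.1,0.1,15.9],[0,0,0],25],[[0.1,0.1,15.9],[0,0,0],22],[[0.1,0.1,15.9],[0,0,0],22],[[0.1,0.1,15.9],[0,0,0],22],[[0.1,0.1,15.9],[0,0,0],22]], squeeze=35)

```text
clock: 18.07
position: [0.6039, 0.2805, 0.0229]
tool_rot: [3.14, 0.001, 2.652]
force: [-1.2, -1.3, 8.6]
grip_width: 0.0266
finger_force: 34.1
```

```bash
python3 -c "
from h import *
go((.633,-.0535,.13,102.3),(.633,-.0535,.09,102.3))"
```

```text
t 18.07 p [0.6039 0.2805 0.0229] rot [3.1402e+00 1.3000e-03 2.6525e+00] w 0.0266 ff 34.1 F [-1.2 -1.3  8.6] q [-0.11  0.93 -0.67  1.59  0.7   0.88  0.03]
[-18.27 -28.1  -10.72] [0.002 0.001 0.867]
[-18.27 -28.1   -6.72] [0.002 0.001 0.867]
```

Emit:
move_arm(series=[[[0,0,-0.7],[0,0,0],22],[[0,0,-2.5],[0,0,0],22],[[0,0,-5],[0,0,0],22],[[0,0,-8],[0,0,0],22],[[-1,-1.5,-10],[0,0,0.05],22],[[-2.4,-3.7,-10.7],[0,0,0.12],22],[[-4.1,-6.3,-10.7],[0,0,0.2],22],[[-6,-9.2,-10.7],[0,0,0.28],22],[[-8,-12.3,-10.7],[0,0,0.38],22],[[-10,-15.4,-10.7],[0,0,0.48],22],[[-12,-18.5,-10.7],[0,0,0.58],22],[[-14,-21.5,-10.7],[0,0,0.67],22],[[-15.8,-24.3,-10.7],[0,0,0.75],22],[[-17.2,-26.5,-10.7],[0,0,0.82],22],[[-18.1,-27.8,-10.7],[0,0,0.867],22],[[-18.3,-28.1,-10.7],[0,0,0.867],22],[[-18.3,-28.1,-9],[0,0,0.867],22],[[-18.3,-28.1,-7],[0,0,0.867],22],[[-18.3,-28.1,-6.7],[0,0,0.867],22],[[-18.3,-28.1,-6.7],[0,0,0.867],22]])

```text
clock: 19.73
position: [0.6322, -0.0523, 0.0879]
tool_rot: [-3.14, -0.001, 1.788]
force: [-0.5, -0.2, -0.4]
grip_width: 0.0267
finger_force: 34.7
```

```bash
python3 - <<'E'
from h import *
s,im,d=shot('wrist','w8'); W=cloud('wrist',s,d)
for n in ['oil_bottle','mailer_insert','cover_insert','oil_insert','jar_insert']:
  for r in bot.trace('wrist',n)[:1]:
    p=W[r['mask']]; p=p[~np.isnan(p[:,0])]; z=np.median(p[:,2]) if n[-1]=='t' else np.percentile(p[:,2],90); q=p[abs(p[:,2]-z)<.006]
    rc=cv2.minAreaRect((q[:,:2]*1000).astype(np.float32)); print(n,r['conf'],r['bbox'],len(q),z,rc)
go((.633,-.0535,.0319,102.3))
E
```

```text
oil_bottle 0.75 [294.0, 216.6, 346.6, 326.0] 1947 0.13047254876472716 ((632.9095458984375, -50.14320373535156), (19.230304718017578, 18.918874740600586), 0.7128462791442871)
mailer_insert 0.77 [55.1, 13.8, 241.6, 153.3] 11335 0.01618231935848876 ((504.42236328125, 11.043647766113281), (110.262939453125, 85.51700592041016), 12.25877571105957)
cover_insert 0.63 [81.7, 155.4, 250.1, 266.3] 11974 0.016424136674358755 ((523.481689453125, -75.7375259399414), (109.57868957519531, 84.71554565429688), 12.310453414916992)
oil_insert 0.62 [245.4, 154.4, 398.9, 263.9] 10565 0.016354008536401385 ((633.5794677734375, -51.872379302978516), (109.51190185546875, 84.26112365722656), 12.106785774230957)
jar_insert 0.58 [235.0, 16.4, 407.3, 152.8] 14014 0.015530789992030232 ((615.1355590820312, 34.07172393798828), (109.39785766601562, 84.28424835205078), 12.306671142578125)
t 20.03 p [ 0.6332 -0.0536  0.0893] rot [3.1405e+00 3.0000e-04 1.7861e+00] w 0.0269 ff 34.7 F [ 0.6 -0.4 -0.3] q [ 0.33  0.76 -0.53  1.66  0.48  0.86 -0.18]
[ 0.01 -0.02  5.74] [0.001 0.    0.001]
```

View pics/w8.png

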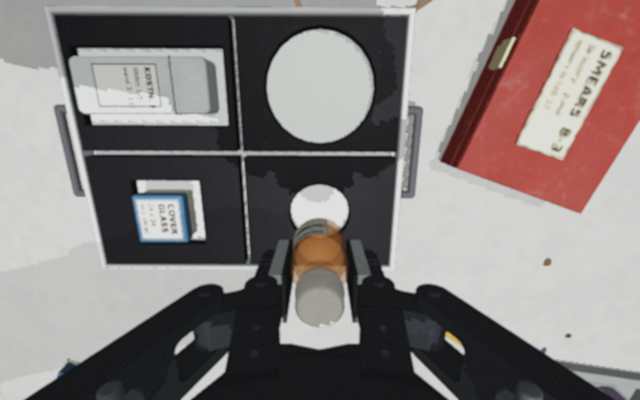

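The mailer and box are seated. The bottle hangs upright at (320,270) and is centred on the small round pocket within 2 mm. Lowering.

Emit:
move_arm(series=[[[0,0,2],[0,0,0],22],[[0,0,3.8],[0,0,0],22],[[0,0,4.8],[0,0,0],22],[[0,0,5.3],[0,0,0],22],[[0,0,5.5],[0,0,0],22],[[0,0,5.6],[0,0,0],22],[[0,0,5.66],[0,0,0],22],[[0,0,5.7],[0,0,0],22],[[0,0,5.7],[0,0,0],22]])

```text
clock: 20.78
position: [0.6331, -0.0538, 0.032]
tool_rot: [3.141, 0.0, 1.786]
force: [-0.5, -0.1, 1.3]
grip_width: 0.0269
finger_force: 34.9
```

Emit:
move_arm(series=[[[0,0,0.04],[0,0,0],22],[[0,0,0.08],[0,0,0],22],[[0,0,0.1],[0,0,0],22],[[0,0,0.1],[0,0,0],22]])

```text
clock: 21.12
position: [0.6333, -0.0538, 0.0319]
tool_rot: [3.14, 0.001, 1.786]
force: [-5.3, -0.5, 18.1]
grip_width: 0.0267
finger_force: 36.5
```

Emit:
move_arm(series=[[[0,0,0.03],[0,0,0],26],[[0,0,0],[0,0,0],32],[[0,0,0],[0,0,0],38],[[0,0,0],[0,0,0],46],[[0,0,0],[0,0,0],54],[[0,0,0],[0,0,0],60],[[0,0,0],[0,0,0],65],[[0,0,-2],[0,0,0],65],[[0,0,-5],[0,0,0],65],[[0,0,-9],[0,0,0],65],[[0,0,-13],[0,0,0],80],[[0,0,-16],[0,0,0],100],[[0,0,-16],[0,0,0],100],[[0,0,-16],[0,0,0],100]])

```text
clock: 22.28
position: [0.6335, -0.0539, 0.1921]
tool_rot: [3.139, 0.001, 1.785]
force: [0.6, -0.0, -0.1]
grip_width: 0.0854
finger_force: 0.0
```

```bash
python3 - <<'E'
from h import *
s,im,d=shot('wrist','w9'); W=cloud('wrist',s,d)
for n in ['oil_bottle']:
  for r in bot.trace('wrist',n)[:1]:
    p=W[r['mask']]; p=p[~np.isnan(p[:,0])]; z=np.percentile(p[:,2],90); q=p[abs(p[:,2]-z)<.006]
    rc=cv2.minAreaRect((q[:,:2]*1000).astype(np.float32)); print(n,r['conf'],r['bbox'],len(q),z,rc)
go((.504,-.391,.2,60))
E
```

```text
oil_bottle 0.65 [191.5, 161.1, 233.3, 198.2] 1184 0.030094748016992308 ((523.9038696289062, -75.7209243774414), (35.48408508300781, 35.081974029541016), 12.056096076965332)
t 22.38 p [ 0.6323 -0.0539  0.1896] rot [-3.1405e+00 -1.0000e-04  1.7857e+00] w 0.085 ff 0.0 F [-0.4 -0.3 -0.9] q [ 0.37  0.64 -0.58  1.59  0.39  1.03 -0.11]
[-30.2  -19.73  -1.02] [-0.001  0.     0.738]
```

Emit:
move_arm(series=[[[-7.5,-5,-1],[0,0,0.18],100],[[-15,-10,-1],[0,0,0.36],100],[[-22.5,-15,-1],[0,0,0.55],100],[[-30.2,-19.7,-1],[0,0,0.738],100],[[-30.2,-19.7,-1],[0,0,0.738],100],[[-30.2,-19.7,-1],[0,0,0.738],100],[[-30.2,-19.7,-1],[0,0,0.738],100],[[-30.2,-19.7,-1],[0,0,0.738],100],[[-30.2,-19.7,-1],[0,0,0.738],100],[[-30.2,-19.7,-1],[0,0,0.738],100],[[-30.2,-19.7,-1],[0,0,0.738],100],[[-30.2,-19.7,-1],[0,0,0.738],100],[[-30.2,-19.7,-1],[0,0,0.738],100],[[-30.2,-19.7,-1],[0,0,0.738],100]])

```text
clock: 23.55
position: [0.5053, -0.3895, 0.2]
tool_rot: [-3.141, -0.0, 1.05]
force: [-0.0, -0.0, -1.1]
grip_width: 0.0855
finger_force: 0.0
```

```bash
python3 - <<'E'
from h import *
s,im,d=shot('top','t9'); W=cloud('top',s,d).reshape(-1,3)
m=(abs(W[:,0]-.633)<.04)&(abs(W[:,1]+.053)<.035)&(W[:,2]>.06); print('oil top',m.sum(),W[m].mean(0),W[m,2].max())
s,im,d=shot('wrist','w10'); W=cloud('wrist',s,d)
for n in ['jar']:
  for r in bot.trace('wrist',n)[:1]:
    p=W[r['mask']]; p=p[~np.isnan(p[:,0])]; z=np.percentile(p[:,2],80); q=p[abs(p[:,2]-z)<.006]
    rc=cv2.minAreaRect((q[:,:2]*1000).astype(np.float32)); print(n,r['conf'],r['bbox'],len(q),z,rc)
go((.504,-.391,.042,60))
E
```

```text
oil top 40 [ 0.630002   -0.05419716  0.07246664] 0.07925062874264226
jar 0.94 [291.0, 149.7, 348.9, 232.1] 2557 0.10219071368956233 ((506.2545471191406, -389.66851806640625), (47.8342170715332, 47.916404724121094), 57.23326873779297)
t 23.7 p [ 0.5051 -0.3902  0.2004] rot [-3.1415e+00 -1.0000e-04  1.0489e+00] w 0.0853 ff 0.0 F [ 0.5  0.3 -0.6] q [ 0.81  0.6  -0.38  1.58  0.25  1.01 -0.16]
[-0.13 -0.05 15.84] [-0.    -0.     0.002]
```

View pics/w10.png

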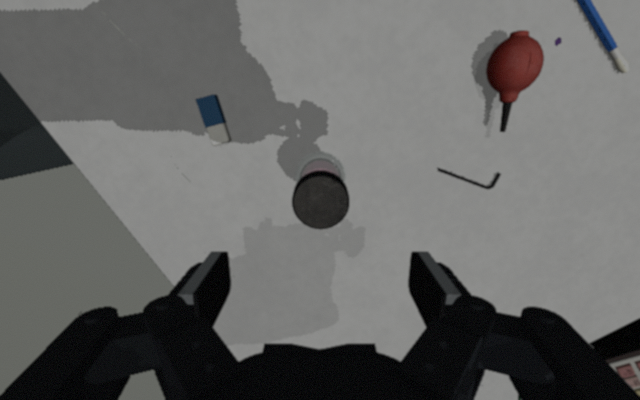

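The oil bottle stands upright with its top at about 0.075, so it is seated. The jar is centred between the fingers at (321,190), with the lid measuring 48 mm as it should. Going down.

Emit:
move_arm(series=[[[0,0,4],[0,0,0],100],[[0,0,7],[0,0,0],100],[[0,0,10],[0,0,0],100],[[0,0,13],[0,0,0],100],[[0,0,15],[0,0,0],100],[[0,0,15.8],[0,0,0],100],[[0,0,15.8],[0,0,0],100],[[0,0,15.8],[0,0,0],90],[[0,0,15.8],[0,0,0],83],[[0,0,15.8],[0,0,0],77],[[0,0,15.8],[0,0,0],72],[[0,0,15.8],[0,0,0],67],[[0,0,15.8],[0,0,0],62],[[0,0,15.8],[0,0,0],58],[[0,0,15.8],[0,0,0],55],[[0,0,15.8],[0,0,0],55],[[0,0,15.8],[0,0,0],55],[[0,0,15.8],[0,0,0],55]], squeeze=45)

```text
clock: 25.2
position: [0.505, -0.3911, 0.0432]
tool_rot: [3.141, 0.0, 1.048]
force: [-2.5, 0.7, 12.3]
grip_width: 0.0478
finger_force: 40.2
```

```bash
python3 -c "
from h import *
go((.6145,.033,.17,102.3),(.6145,.033,.11,102.3))"
```

```text
t 25.2 p [ 0.505  -0.3911  0.0432] rot [3.1408e+00 3.0000e-04 1.0477e+00] w 0.0478 ff 40.2 F [-2.5  0.7 12.3] q [ 0.78  0.79 -0.32  1.67  0.34  0.73 -0.23]
[ 42.2  -11.69 -12.7 ] [ 0.001  0.001 -0.738]
[ 42.21 -11.69  -6.7 ] [ 0.001  0.001 -0.738]
```

Emit:
move_arm(series=[[[0,0,0],[0,0,0],48],[[0,0,0],[0,0,0],48],[[0,0,0],[0,0,0],48],[[0,0,-0.7],[0,0,0],48],[[0,0,-2],[0,0,0],48],[[0,0,-4],[0,0,0],48],[[0,0,-6.5],[0,0,0],48],[[0,0,-9],[0,0,0],48],[[0,0,-11.5],[0,0,0],48],[[0,0,-13],[0,0,0],48],[[0,0,-13.5],[0,0,0],48],[[0,0,-13.5],[0,0,0],48]])

```text
clock: 26.2
position: [0.5051, -0.3912, 0.179]
tool_rot: [3.139, 0.0, 1.048]
force: [-0.8, 0.2, -3.2]
grip_width: 0.0473
finger_force: 47.3
```

```bash
python3 -c "
from h import *
go((.6145,.033,.175,102.3),(.6145,.033,.11,102.3))"
```

```text
t 26.2 p [ 0.5051 -0.3912  0.179 ] rot [3.1395e+00 3.0000e-04 1.0476e+00] w 0.0473 ff 47.3 F [-0.8  0.2 -3.2] q [ 0.81  0.62 -0.38  1.6   0.26  0.97 -0.17]
[ 42.21 -11.71   0.36] [ 0.002  0.001 -0.738]
[ 42.21 -11.73   6.86] [ 0.002  0.001 -0.738]
```

Emit:
move_arm(series=[[[1,-0.3,0],[0,0,-0.02],48],[[3,-0.8,0],[0,0,-0.06],48],[[5.5,-1.5,0],[0,0,-0.1],48],[[8.5,-2.4,0],[0,0,-0.15],48],[[11.5,-3.2,0],[0,0,-0.2],48],[[14.5,-4,0],[0,0,-0.26],48],[[17.5,-4.9,0],[0,0,-0.31],48],[[20.5,-5.7,0],[0,0,-0.36],48],[[23.5,-6.5,0],[0,0,-0.41],48],[[26.5,-7.4,0],[0,0,-0.46],48],[[29.5,-8.2,0],[0,0,-0.52],48],[[32.5,-9,0],[0,0,-0.57],48],[[35.5,-9.9,0],[0,0,-0.62],48],[[38,-10.6,0],[0,0,-0.67],48],[[40,-11.1,0],[0,0,-0.7],48],[[41.5,-11.5,0],[0,0,-0.73],48],[[42.2,-11.7,0],[0,0,-0.738],48],[[42.2,-11.7,0],[0,0,-0.738],48],[[42.2,-11.7,0],[0,0,-0.738],48],[[42.2,-11.7,0],[0,0,-0.738],48]])

```text
clock: 27.87
position: [0.6139, 0.0317, 0.1772]
tool_rot: [-3.141, 0.001, 1.784]
force: [0.8, 0.4, -2.2]
grip_width: 0.0472
finger_force: 47.3
```

Emit:
move_arm(series=[[[0,0,2],[0,0,0],48],[[0,0,4],[0,0,0],48],[[0,0,6],[0,0,0],48],[[0,0,7],[0,0,0],48],[[0,0,7],[0,0,0],48],[[0,0,7],[0,0,0],48]])

```text
clock: 28.37
position: [0.6142, 0.0326, 0.1077]
tool_rot: [-3.141, 0.0, 1.785]
force: [0.2, 0.7, -1.3]
grip_width: 0.0474
finger_force: 47.2
```

```bash
python3 - <<'E'
from h import *
s,im,d=shot('wrist','w11'); W=cloud('wrist',s,d)
for n in ['jar','mailer_insert','cover_insert','oil_insert','jar_insert','oil_bottle']:
  for r in bot.trace('wrist',n)[:1]:
    p=W[r['mask']]; p=p[~np.isnan(p[:,0])]; z=np.median(p[:,2]) if n[-1]=='t' else np.percentile(p[:,2],80); q=p[abs(p[:,2]-z)<.006]
    rc=cv2.minAreaRect((q[:,:2]*1000).astype(np.float32)); print(n,r['conf'],r['bbox'],len(q),z,rc)
go((.6147,.033,.0522,102.3))
E
```

```text
jar 0.56 [251.9, 181.2, 387.1, 348.3] 8741 0.16611935618657356 ((612.55908203125, 44.055179595947266), (44.158992767333984, 29.545745849609375), 6.642200946807861)
mailer_insert 0.68 [101.5, 147.7, 251.9, 254.5] 7065 0.01624058177347467 ((504.7016296386719, 9.161079406738281), (110.09803009033203, 89.72970581054688), 12.071732521057129)
cover_insert 0.84 [119.3, 250.1, 242.9, 313.8] 3486 0.016327362986752365 ((505.98284912109375, -46.99851608276367), (112.04454040527344, 53.66743087768555), 32.83632278442383)
jar_insert 0.81 [249.1, 147.1, 390.6, 248.4] 5898 0.016136792427360595 ((614.60400390625, 36.675575256347656), (109.46963500976562, 82.66226959228516), 12.149791717529297)
t 28.72 p [0.6144 0.0331 0.108 ] rot [3.1408e+00 2.0000e-04 1.7857e+00] w 0.0475 ff 47.2 F [-0.5 -0.4 -2.1] q [ 0.22  0.71 -0.55  1.71  0.47  0.86 -0.32]
[-0.02  0.02  5.58] [0.001 0.    0.   ]
```

View pics/w11.png

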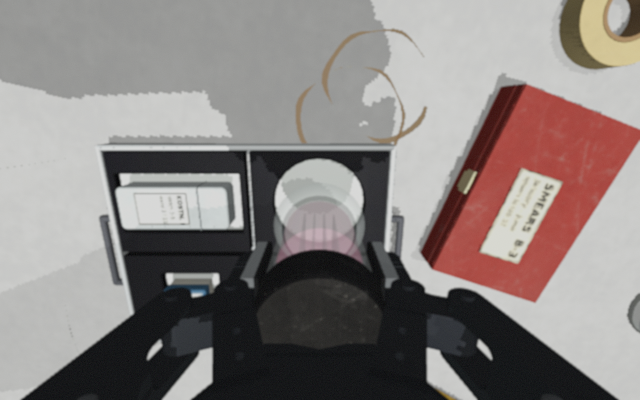

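The jar hangs upright, its foot near (320,230), over the large round pocket. Its lid top is at 0.166, as expected. Lowering.

Emit:
move_arm(series=[[[0,0,1.8],[0,0,0],48],[[0,0,3.5],[0,0,0],48],[[0,0,4.6],[0,0,0],48],[[0,0,5.1],[0,0,0],48],[[0,0,5.3],[0,0,0],48],[[0,0,5.4],[0,0,0],48],[[0,0,5.47],[0,0,0],48],[[0,0,5.52],[0,0,0],48],[[0,0,5.52],[0,0,0],48]])

```text
clock: 29.47
position: [0.6144, 0.0332, 0.0527]
tool_rot: [3.141, 0.0, 1.786]
force: [0.3, 0.2, -2.3]
grip_width: 0.0479
finger_force: 47.2
```

Emit:
move_arm(series=[[[0,0,0.05],[0,0,0],48],[[0,0,0.09],[0,0,0],48],[[0,0,0.12],[0,0,0],48],[[0,0,0.12],[0,0,0],48]])

```text
clock: 29.8
position: [0.6145, 0.033, 0.0523]
tool_rot: [3.141, 0.001, 1.785]
force: [-5.4, -1.6, 17.2]
grip_width: 0.0475
finger_force: 49.9
```

Emit:
move_arm(series=[[[0,0,0.05],[0,0,0],54],[[0,0,0],[0,0,0],58],[[0,0,0],[0,0,0],64],[[0,0,0],[0,0,0],72],[[0,0,0],[0,0,0],80],[[0,0,0],[0,0,0],90],[[0,0,0],[0,0,0],100],[[0,0,0],[0,0,0],100],[[0,0,0],[0,0,0],100],[[0,0,-1.5],[0,0,0],100],[[0,0,-4],[0,0,0],100],[[0,0,-8],[0,0,0],100],[[0,0,-12],[0,0,0],100],[[0,0,-15],[0,0,0],100],[[0,0,-15],[0,0,0],100],[[-6,-3,-15],[0,0,0],100],[[-12,-6,-15],[0,0,0],100],[[-12,-6,-15],[0,0,0],100],[[-12,-6,-15],[0,0,0],100]])

```text
clock: 31.38
position: [0.5793, -0.1041, 0.2017]
tool_rot: [-3.14, 0.003, 1.779]
force: [0.7, -1.0, 0.1]
grip_width: 0.0854
finger_force: 0.0
```

```bash
python3 - <<'E'
from h import *
s,im,d=shot('wrist','w12'); W=cloud('wrist',s,d)
for n in ['jar','oil_bottle','cover_box','mailer']:
  for r in bot.trace('wrist',n)[:2]:
    p=W[r['mask']]; p=p[~np.isnan(p[:,0])]; z=np.percentile(p[:,2],80); q=p[abs(p[:,2]-z)<.006]
    rc=cv2.minAreaRect((q[:,:2]*1000).astype(np.float32)); print(n,round(r['conf'],2),np.int32(r['bbox']),len(q),z.round(4),rc)
s,im,d=shot('side'); cv2.imwrite('pics/side12.png',cv2.resize(im[70:350,200:440,::-1],None,fx=2.1,fy=2.1,interpolation=2))
go()
E
```

```text
jar 0.85 [353   0 447  85] 3899 0.1111 ((615.7623901367188, 30.38686752319336), (48.26218032836914, 40.357059478759766), 11.116512298583984)
oil_bottle 0.84 [364 127 401 161] 408 0.0743 ((633.2977294921875, -52.147396087646484), (18.68086051940918, 18.958616256713867), 17.70423698425293)
cover_box 0.79 [253 123 290 161] 1190 0.0299 ((523.5702514648438, -76.07763671875), (35.570369720458984, 34.84731674194336), 12.253785133361816)
mailer 0.73 [366 128 399 162] 405 0.0743 ((633.3033447265625, -52.164825439453125), (18.68086051940918, 18.99522590637207), 17.70423698425293)
mailer 0.72 [220  27 312  69] 3506 0.0298 ((505.2161865234375, 10.46601676940918), (83.72425842285156, 34.42960739135742), 12.272050857543945)
t 31.68 p [ 0.5815 -0.0955  0.2015] rot [ 3.1410e+00 -4.0000e-04  1.7875e+00] w 0.0851 ff 0.0 F [-0.5 -0.5  1.2] q [ 0.48  0.56 -0.61  1.71  0.37  0.99 -0.04]
```

View pics/w12.png

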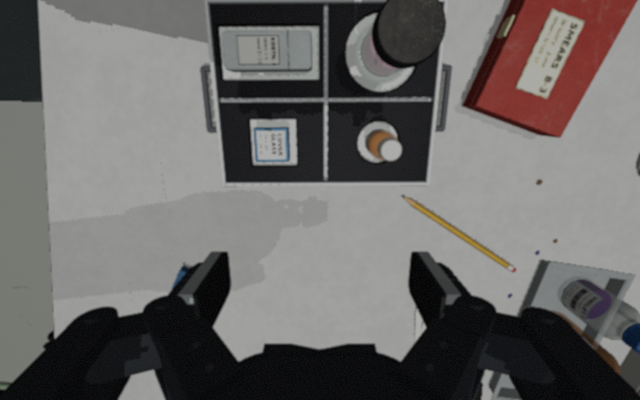

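View pics/side12.png

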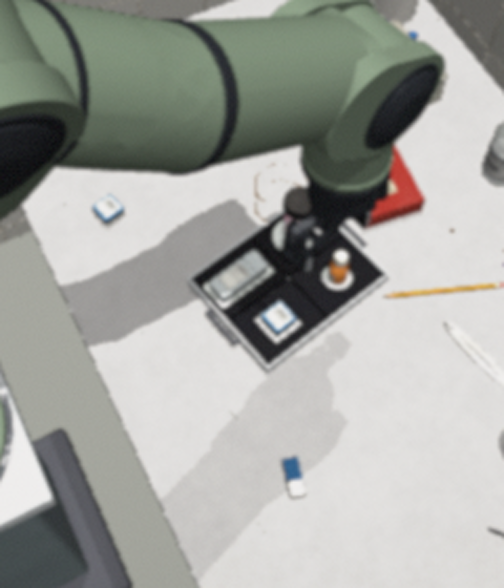

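All four are upright in their own pockets: mailer at (269,50), cover box at (273,142), oil bottle at (378,143) and jar at (385,50). Their tops are at 0.030, 0.030, 0.074 and 0.111, which is what seated items should read. The gripper is open and clear of everything.

```bash
python3 -c "
from workcell import bot
print(bot.job_done())"
```

```text
the job is handed in; nothing more can be done
None
```

The mailer, cover-glass box, oil bottle and staining jar were packed in that order, each upright and down in its own pocket and released; the job was handed in at about 32 s, with no verdict returned.

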